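Nip a freshly glued volume in the bench clamp and free it again

ROBOT

A 6-joint arm with a two-finger parallel gripper is mounted at the origin on the work surface. World frame = base frame: x ahead of the robot, y to its left, z up, the work surface at z = 0. Lengths are in m, angles in rad, forces in N, time in s.
With the tool pointing down it reaches from about 0.425 to 0.95 m from the base axis. Payload 3.5 kg.
Tool frame: the origin (TCP) lies on the centre line of the jaws, within the pads' length; the fingertips stand 17 mm ahead of it and the grasp point (between the pads) lies 2 mm behind it; z points along the fingers, y is the line along which they close (so a half turn about z gives the same grasp; the last joint's range is limited). The gripper opens to 85 mm and grips with 20 to 120 N. Pads are 22 mm wide; open, the fingers measure 114 mm over their backs; the gripper's body (76 mm by 85 mm) begins 54 mm behind the grasp point. The pads swing forward as they close: fully open they stand 13 mm farther back than shut.
Start: joints at [-1.341, 0.286, 1.577, -0, 1.279, -0.15], TCP at [0.25, -0.627, 0.248] pointing down, gripper open.
Joint ranges: [-2.77, 2.77], [-0.9, 2.22], [0.21, 2.48], [-1.53, 4.67], [0.24, 2.81], [-2.84, 2.84]. Speed limits (rad/s): [2.79, 2.79, 3.14, 3.14, 3.14, 3.14].

INTERFACE

Orientations are given as a unit quaternion [x, y, z, w].
In Python, from plant import ctrl gives the robot as it stands. The module is installed in compiled form; this text tells all that it offers.
- The arm moves only by the tool drive_tool, never from a script. Its argument "moves" is a list of rows, each a list of 3 entries, a list of its own where there are three numbers: the turn, a rotation vector about the tool's x, y, z in rad, then the shift along the tool's x, y, z in m, then the finger opening in m, from 0 to 0.0854. A call has 1 to 5 rows; each row shifts and turns the commanded pose from where the row before left it, along the tool's axes as they then stand; what a row does not reach is not made up. A row lasts 1/8 s, in which the tool goes at most 62.5 mm and 10.7 degrees, less where a joint would pass 70% of its speed; a pose out of reach is approached as far as the arm can. A call with a gripper value outside its range is refused whole. The fingers move at their own pace and stop on an object; "grip_force" is the grip in N (left out, the last holds). Time passes only in rows, so rows that do not move let the fingers close. It gives the time, the measured TCP pose, the force, the opening and the grip force at its end, in the units of the state.
- ctrl.get_state(): the state, without advancing time (a new reading comes with each control period).
- ctrl.read_camera(name): name is "scene" or "top" or "wrist"; returns a dict with "image" (384x512x3 uint8, red, green, blue), "fx", "fy", "cx", "cy" (pixels), "R" (3x3) and "t" (3): a world point X has camera coordinates R X + t. Camera axes: x right, y down, z forward; pixel columns grow to the right and rows downward; lengths in m; the calibration is good to about 2 mm. A picture is of the moment at which its call begins. There is no depth.
- ctrl.sign_off(): hands the job in; it is judged then, once.
The state is a dict: "time": time; "qpos": joint angles; "dq": joint speeds; "joint_efforts": joint torques, N m; "eef_pos": TCP position; "tcp_rot": TCP orientation; "contact_force": force on the tool from outside, world axes, zero at the start; "wrist_torque": the same for the moment, N m; "opening": opening from 0.0 (shut) to 1.0 (fully open); "finger_force": force on a finger pad.
Only numpy, scipy, OpenCV 4.12 (cv2) and the standard library are available. Lean on these libraries where they do the work, as an engineer would, in place of code of your own. Each camera call takes 0.05 s, during which the arm holds its last target. There are 200 camera calls.

TASK

The blue volume standing in the bench clamp has just had its spine glued. Pump the orange trigger until the moving jaw has pushed it against the fixed jaw and nips it gently with about 20 N, let go and leave it nipped, hands off, for two seconds; then hold down the red release lever and slide the clamp head back fully home, leaving the volume standing on the bed. Do not crush the volume or touch it yourself, do not force the clamp, and leave the other things on the bench where they are.

Things in the scene. Friction and masses are not known exactly. Their poses are not given: they have to be found in the camera images.
- press: The bed of the clamp: grey board 420 x 160 x 18 mm fixed on the table, steel bar (top 22 mm above the table) along its middle. Origin at the centre of its underside. Its +x points along the bar the way the moving jaw advances, +z up.
- clamp_head (a joint): Green clamp head riding on the bar (52 mm wide, 120 mm long, housing top 82 mm above the table); metres advanced along the bed's +x from fully home. 0 = fully home against its stop, largest 0.11. A brake on the bar keeps it from going back; with the release held down it slides either way with 2 to 7 N.
- press_plate: The moving jaw: wooden plate 12 x 140 x 80 mm ahead of the head. Origin at table height under the middle of its pressing face (30 to 110 mm above the table); +x points at the volume. Sprung on the head, 6 N per mm. When the trigger is let go the head settles back 1 to 2 mm, so the nip drops by some 40 %: pressing the trigger until it pushes back with 15 N leaves 11 to 18 N, most if pumped twice.
- trigger (a joint): Orange trigger behind the head, radians pressed: 0 = at rest (sprung up), 0.34 = fully down against a hard stop. Pressed straight down from above at its pad. The first 0.06 rad are idle, then the head creeps forwards, about 10 mm for a full stroke; when let go the trigger springs back by itself.
- trigger_pad (a point): Middle of the upper face of the trigger's pad (50 mm along the bed's x, 36 mm wide). 72 mm above the table at rest, 38 mm fully down; it goes almost straight down while the head carries it about 10 mm along +x. At mid-pad a free stroke needs 3 N at first, 6 N at its end, up to 9 N while the volume slides along. Once the volume bears on the fixed jaw each newton more adds 2 to 3 N of nip.
- release (a joint): Red release lever on top of the head, radians pressed: 0 = brake on, 0.22 = fully down against a stop. It must be held down beyond 0.08 for the head to slide back; it springs up when let go. Needs 3 to 5 N, with the clamp tight up to about 18 N, then gives suddenly.
- release_pad (a point): Middle of the upper face of the release lever's pad (42 mm along the bed's x, 36 mm wide), 91 mm above the table at rest, about 10 mm lower when fully down. At its rear edge (19 mm towards the bed's -x) a lip stands 14 mm above the pad; a finger can push the head back by it. The moving jaw's back lies 48 mm towards +x and stands 19 mm higher.
- volume_center (a point): Centre of the bound volume (blue covers, 36 mm thick along the bed's x, 148 mm wide, 106 mm high, 0.3 to 0.65 kg) standing on its spine on the bed between the jaws, underside 24 mm above the table; axes about those of the bed. Ahead of it stands the fixed jaw, a wooden plate 110 mm high, set 7 to 43 mm beyond the volume's front cover; where exactly is not measured.
- paste_jar_at (a point): Bystander, to be left alone: clear jar with white cap, 60 mm across, 75 mm high, beside the clamp. The point is on it, 4 mm above the table.
- eraser_at (a point): Bystander, to be left alone: white eraser 50 x 22 x 14 mm, beside the clamp. The point is on it, 4 mm above the table.
- bulldog_clip_at (a point): Bystander, to be left alone: black paper clip 65 x 32 x 16 mm, beside the clamp. The point is on it, 4 mm above the table.
- phone_at (a point): Bystander, to be left alone: black phone 150 x 72 x 9 mm. The point is on it, 4 mm above the table.
- pencil_at (a point): Bystander, to be left alone: red pencil, 170 mm. The point is on it, 4 mm above the table.
- bone_folder_at (a point): Bystander, to be left alone: ivory-coloured flat folding tool 150 x 20 x 4 mm. The point is on it, 4 mm above the table.
- scissors_at (a point): Bystander, to be left alone: scissors with black handles, lying. The point is on it, 4 mm above the table.
Not all that is in view belongs to the job. What is meant by the part that bears volume_center is not purple, and is the smaller of those in its own colour.

How it is judged:
On the way, in this order (a step that is already met when the one before it is completed fails the run):
1. the volume is nipped between the jaws with 8 to 32 N, the robot off the clamp, for one and a half seconds (contact force between volume and press_plate between 8 and 32 N and contact force between each of the arm, the fingers and press below 0.3 N), for 1.5 s.
2. the clamp head is slid back fully home (value of joint clamp_head below 0.006 m), for 0.2 s.
At the end, for the whole second after the job is handed in: the clamp head is home (within 6 mm of its stop), trigger and release lever sprung back (within 0.05 rad), and the volume stands still and upright (within 0.1 rad) on the bed ahead of the jaw, within 25 mm of the bed's middle line (value of joint clamp_head below 0.006 m and value of joint each of trigger, release below 0.05 rad and angle between volume_center's own z axis and vertical below 0.1 rad and z of volume_center in the frame of press between 0.07 and 0.085 m and x of volume_center in the frame of press above 0.08 m and y of volume_center in the frame of press between -0.025 and 0.025 m and linear speed of volume below 0.01 m/s); the robot touches nothing.
It fails at once if the volume is crushed: more than 50 N between it and the moving jaw (contact force between volume and press_plate above 50 N).
It fails at once if the clamp is forced: the robot presses on it with more than 35 N (contact force between any of the fingers, the arm and press above 35 N).
It fails at once if the robot touches the volume (contact force between any of the fingers, the arm and volume above 1 N).
It fails at once if the volume is tipped or lifted (angle between volume_center's own z axis and vertical above 0.35 rad or z of volume_center in the frame of press above 0.1 m).
It fails at once if another thing on the bench is moved by more than 30 mm (distance of any of paste_jar_at, eraser_at, bulldog_clip_at, phone_at, pencil_at, bone_folder_at, scissors_at from where it was at the start of the episode above 0.03 m).
It also fails if it takes over 72 s, if anything falls off the work surface, if the arm or the gripper's body presses on something with over 40 N, if the wrist force passes 120 N, or if a joint passes its speed limit or range.

## Working session

There is one attempt and no reset: what is moved stays moved. The work goes in short steps, Python scripts to look and compute and a tool call to move; the robot and the scene stay as the last step left them, time stands still between calls to the robot, and variables do not carry over. Pictures are saved under pics/ and viewed, at most 10 in all, crops included, and the job is handed in when it is done.

Besides the shell and the picture viewer there is one more tool, called after "Emit:" by a JSON object that holds its "name" and its "arguments". drive_tool: Moves the arm, as the interface text tells. Its arguments: {"type":"object","properties":{"moves":{"type":"array","items":{"type":"array"}},"grip_force":{"type":"number"}},"required":["moves"]}

```bash
mkdir -p pics; python3 - <<'E'
from plant import ctrl
import cv2,numpy as np,pickle
d={}
for n in("scene","top"):
    c=ctrl.read_camera(n);d[n]=c
    cv2.imwrite(f"pics/{n}0.png",c["image"][:,:,::-1])
    print(n,c["fx"],c["cx"],c["cy"],np.round(-c["R"].T@c["t"],3).tolist(),np.round(c["R"],2).tolist())
pickle.dump(d,open("d0.pkl","wb"))
a=np.hstack([cv2.resize(d[n]["image"],(800,600)) for n in d]);
s=ctrl.get_state();print(s)
E
```

```text
scene 361.952238732898 254.0003527539657 192.81741120651705 [1.058, 0.03, 0.77] [[-0.09, 1.0, 0.01], [0.73, 0.07, -0.68], [-0.67, -0.05, -0.74]]
top 445.2786841996491 253.3320134906926 189.01145772843992 [0.325, -0.003, 1.592] [[0.02, -1.0, 0.02], [-1.0, -0.02, -0.08], [0.08, -0.01, -1.0]]
{'time': 0.1, 'qpos': array([-1.34099805e+00,  2.87099701e-01,  1.57803027e+00, -1.70611691e-05,
        1.27861684e+00, -1.50006147e-01]), 'dq': array([-0.00080386, -0.00255745, -0.00353718, -0.00073284,  0.00116946,
        0.00063817]), 'joint_efforts': array([ 1.30017299e-03, -4.07296264e+01, -2.93698186e+01, -9.91518164e-05,
        3.41618041e-03, -3.94166108e-06]), 'eef_pos': array([ 0.2501394 , -0.6263365 ,  0.24707056]), 'tcp_rot': array([ 9.82021663e-01,  1.88765178e-01, -5.11197459e-05, -1.07589708e-03]), 'contact_force': array([ 0.19062227,  0.11951465, -0.09469222]), 'wrist_torque': array([ 0.03890746, -0.0154245 , -0.02405897]), 'finger_force': 0.0, 'opening': 1.0030930567627987}
```

View pics/scene0.png

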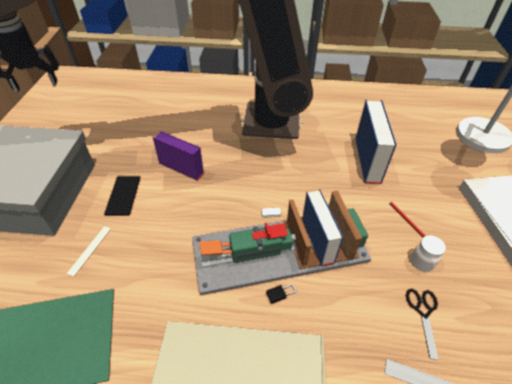

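View pics/top0.png

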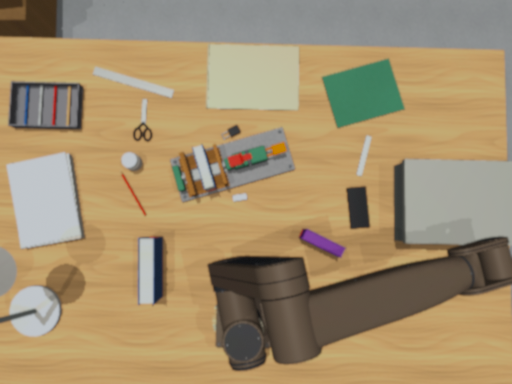

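The top view shows the clamp with its orange trigger near (279,149), red release near (240,160), and volume near (205,168). In the scene view they are at (212,247), (270,232) and (322,225). The large blue book and the purple one are distractors.

```bash
cat > h.py <<'E'
import numpy as np,cv2
def ray(c,u,v,z):
    C=-c["R"].T@c["t"]; d=c["R"].T@np.array([(u-c["cx"])/c["fx"],(v-c["cy"])/c["fy"],1]); return C+d*(z-C[2])/d[2]
def proj(c,X):
    p=c["R"]@np.asarray(X)+c["t"]; return c["fx"]*p[0]/p[2]+c["cx"],c["fy"]*p[1]/p[2]+c["cy"]
def blobs(img,lo,hi,amin=15):
    h=cv2.cvtColor(img,cv2.COLOR_RGB2HSV); m=cv2.inRange(h,lo,hi)
    n,l,s,ce=cv2.connectedComponentsWithStats(m)
    return [(s[i].tolist(),ce[i].round(1).tolist(),cv2.minAreaRect(np.argwhere(l==i)[:,::-1].astype(np.float32))) for i in range(1,n) if s[i][4]>=amin]
E
python3 - <<'E'
from h import *;import pickle
d=pickle.load(open("d0.pkl","rb"))
col={"orange":((8,180,150),(16,255,255),.072),"red":((0,200,120),(5,255,255),.091),"green":((60,90,30),(88,255,140),.082),"grey":((90,0,80),(130,60,150),.018)}
for n in d:
  for k,(lo,hi,z) in col.items():
    for s,ce,r in blobs(d[n]["image"],lo,hi,25):
      print(n,k,s,ce,[np.round(x,1) for x in r],ray(d[n],*ce,z).round(4))
# bed corners by grey mask in top ROI
im=d["top"]["image"]; h=cv2.cvtColor(im,cv2.COLOR_RGB2HSV)
print(h[175,245],h[150,262],h[165,285],h[100,150])
cv2.imwrite("pics/c.png",np.hstack([cv2.resize(im[120:210,160:300,::-1],(392,252),interpolation=2),cv2.resize(d["scene"]["image"][180:300,185:375,::-1],(399,252),interpolation=2)]))
E
```

```text
scene orange [201, 242, 31, 12, 173] [212.8, 247.8] [array([216. , 247.5]), array([30., 11.]), np.float64(0.0)] [ 0.5987 -0.1012  0.072 ]
scene green [350, 210, 17, 35, 122] [358.5, 225.1] [array([359., 226.]), array([36. ,  7.6]), np.float64(71.6)] [0.5087 0.2366 0.082 ]
scene green [230, 231, 28, 30, 471] [242.3, 243.0] [array([243.6, 244.9]), array([27. , 25.6]), np.float64(77.0)] [ 0.586  -0.0343  0.082 ]
scene green [262, 235, 30, 15, 254] [277.4, 242.6] [array([277. , 243.2]), array([12.4, 28.6]), np.float64(80.9)] [0.5774 0.0457 0.082 ]
scene green [0, 291, 113, 93, 9016] [56.6, 341.1] [array([ 56., 337.]), array([ 92., 112.]), np.float64(90.0)] [ 0.8379 -0.3551  0.082 ]
scene grey [144, 45, 15, 21, 34] [149.8, 54.3] [array([150.6,  54.2]), array([ 3.3, 23.3]), np.float64(31.0)] [-0.3981 -0.5476  0.018 ]
scene grey [468, 62, 14, 24, 38] [475.1, 72.5] [array([474.5,  73.5]), array([ 1.3, 26.4]), np.float64(26.6)] [-0.3828  0.8155  0.018 ]
scene grey [382, 103, 14, 42, 47] [388.5, 123.8] [array([388.4, 123.5]), array([43. ,  1.1]), np.float64(72.1)] [0.0051 0.4049 0.018 ]
scene 
[... 1481 characters left out ...]
 10, 30] [264.3, 138.8] [array([264.5, 138.5]), array([ 4.9, 10.3]), np.float64(26.6)] [ 0.635  -0.0609  0.018 ]
top grey [203, 148, 12, 39, 66] [209.5, 168.5] [array([209.1, 166.8]), array([39.6,  2.8]), np.float64(74.5)] [0.5237 0.1321 0.018 ]
top grey [272, 156, 9, 8, 32] [276.6, 159.5] [array([277.1, 160.2]), array([5.9, 8.5]), np.float64(68.2)] [ 0.5611 -0.1061  0.018 ]
top grey [238, 162, 32, 13, 106] [255.8, 168.0] [array([253.6, 168.3]), array([11.1, 31.5]), np.float64(86.2)] [ 0.529  -0.0324  0.018 ]
top grey [285, 163, 7, 6, 28] [288.5, 165.7] [array([288. , 165.5]), array([5., 6.]), np.float64(90.0)] [ 0.5397 -0.1489  0.018 ]
[  0   0 145] [ 75 126 134] [ 60   2 143] [ 18 120 191]
```

View pics/c.png

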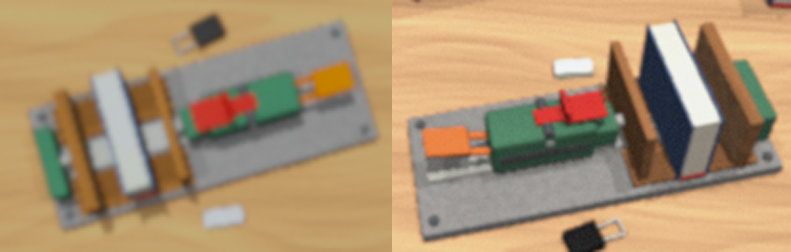

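The crops show the bed corners (left crop, x2.8) at about (345,22), (375,133), (65,228) and (30,105). The orange pad is at (332,79). The wide red pad is at about (211,112), with a lip at its rear near x=230. In the scene crop (x2.1) the orange pad is at (446,140) and the red pad at (583,105).

```bash
python3 - <<'E'
from h import *;import pickle
d=pickle.load(open("d0.pkl","rb"));T=d["top"];S=d["scene"]
t=lambda a,b:(a/2.8+160,b/2.8+120)
s=lambda a,b:(a/2.1+185,b/2.1+180)
c=[ray(T,*t(*p),.018) for p in((345,22),(375,133),(65,228),(30,105))]
c2=[ray(S,*s(*p),.018) for p in((410,118),(424,238),(782,165))]
print(np.round(c,4),np.round(c2,4)); print([np.linalg.norm(c[i]-c[i-1]).round(3) for i in range(4)])
m=np.mean(c,0); ax=(c[2]+c[3]-c[0]-c[1]);ax/=np.linalg.norm(ax); ay=np.array([-ax[1],ax[0],0]); print("bed",m,ax,np.degrees(np.arctan2(ax[1],ax[0])))
for n,C,p,z in(("tr",T,t(332,79),.072),("tr",S,s(446,140),.072),("rel",T,t(211,112),.091),("rel",S,s(583,105),.091),("vol",T,t(124,130),.13),("fixed",T,t(75,150),.11),("plateTop",T,t(169,124),.11)):
    X=ray(C,*p,z); print(n,X.round(4),"bed xy",((X-m)@ax).round(4),((X-m)@ay).round(4))
E
```

```text
[[ 0.6763 -0.1282  0.018 ]
 [ 0.5337 -0.1684  0.018 ]
 [ 0.4047  0.2216  0.018 ]
 [ 0.5601  0.271   0.018 ]] [[0.4884 0.3073 0.018 ]
 [0.6474 0.2992 0.018 ]
 [0.5156 0.7282 0.018 ]]
[np.float64(0.416), np.float64(0.148), np.float64(0.411), np.float64(0.163)]
bed [0.54368791 0.04900866 0.018     ] [-0.29666299  0.95498224  0.        ] 107.25728421896012
tr [ 0.5925 -0.1088  0.072 ] bed xy -0.1652 0.0002
tr [0.5557 0.3226 0.072 ] bed xy 0.2577 -0.0926
rel [0.5454 0.0389 0.091 ] bed xy -0.0101 0.0013
rel [0.5075 0.4754 0.091 ] bed xy 0.418 -0.0919
vol [0.516  0.1399 0.13  ] bed xy 0.095 -0.0006
fixed [0.4934 0.1996 0.11  ] bed xy 0.1587 0.0034
plateTop [0.527  0.0883 0.11  ] bed xy 0.0425 0.0042
```

Emit:
{"name": "drive_tool", "arguments": {"moves": [[[0,0,0.079],[0,0,0],0],[[0,0,0],[0.044,-0.036,0],0],[[0,0,0],[0.044,-0.036,0],0],[[0,0,0],[0.044,-0.036,0],0],[[0,0,0],[0.044,-0.036,0],0]]}}

```text
time: 0.72
eef_pos: [0.3763, -0.4353, 0.2477]
tcp_rot: [0.989, 0.15, -0.0, -0.0]
contact_force: [0.8, -0.4, 0.2]
opening: 0.001
finger_force: 0.0
```

Emit:
{"name": "drive_tool", "arguments": {"moves": [[[0,0,0],[0.044,-0.036,0],0],[[0,0,0],[0.044,-0.036,0],0],[[0,0,0],[0.044,-0.036,0],0],[[0,0,0],[0.044,-0.036,0],0],[[0,0,0],[0.044,-0.035,0.02],0]]}}

```text
time: 1.35
eef_pos: [0.5344, -0.1998, 0.2298]
tcp_rot: [0.989, 0.15, 0.002, 0.001]
contact_force: [0.2, -1.5, -0.4]
opening: 0.001
finger_force: 0.0
```

Emit:
{"name": "drive_tool", "arguments": {"moves": [[[0,0,0],[0.044,-0.035,0.02],0],[[0,0,0],[0.041,-0.035,0.03],0],[[0,0,0],[0,0,0],0]]}}

```text
time: 1.72
eef_pos: [0.5923, -0.1051, 0.1742]
tcp_rot: [0.988, 0.152, -0.003, -0.002]
contact_force: [-0.6, -0.6, -0.3]
opening: -0.004
finger_force: 0.0
```

```bash
python3 - <<'E'
from plant import ctrl;from h import *
w=ctrl.read_camera("wrist");t=ctrl.read_camera("top");s=ctrl.get_state()
print(s["eef_pos"],s["tcp_rot"],s["time"])
cv2.imwrite("pics/w1.png",np.hstack([w["image"][:,:,::-1][:,:],cv2.resize(t["image"][110:210,180:300,::-1],(288,384)[::1] if 0 else (288,240)).repeat(1,0) if 0 else cv2.copyMakeBorder(cv2.resize(t["image"][120:210,170:300,::-1],(286,198)),0,186,0,0,0)]))
p=s["eef_pos"];print("tip px",proj(w,[p[0],p[1],p[2]-.017]))
for q,z in(((.5925,-.1088),.072),((.5454,.0389),.091)): print(proj(w,[*q,z]))
for k,lo,hi in(("o",(8,180,120),(18,255,255)),("r",(0,180,100),(6,255,255))):
  for b in blobs(w["image"],lo,hi,80): print(k,b,ray(w,*b[1],.072 if k=="o" else .091).round(4))
E
```

```text
[ 0.59291185 -0.10853168  0.17749597] [ 9.88599490e-01  1.50566453e-01 -8.73603032e-04 -1.70166323e-04] 1.825
tip px (np.float64(263.7462735968169), np.float64(263.97064853131707))
(np.float64(262.142873098753), np.float64(198.79444116621175))
(np.float64(23.67672061711798), np.float64(208.84372084240704))
o ([202, 167, 99, 53, 3726], [257.8, 191.0], ((250.46946716308594, 192.6414337158203), (99.07821655273438, 48.516456604003906), 2.7263107299804688)) [ 0.5971 -0.1042  0.072 ]
r ([0, 178, 56, 60, 2602], [25.1, 204.7], ((27.499996185302734, 207.49998474121094), (54.99999237060547, 58.99999237060547), 0.0)) [0.5486 0.0383 0.091 ]
r ([64, 187, 53, 28, 1341], [90.3, 200.7], ((90.0, 200.5), (27.0, 52.0), 90.0)) [ 0.5642 -0.0016  0.091 ]
```

View pics/w1.png

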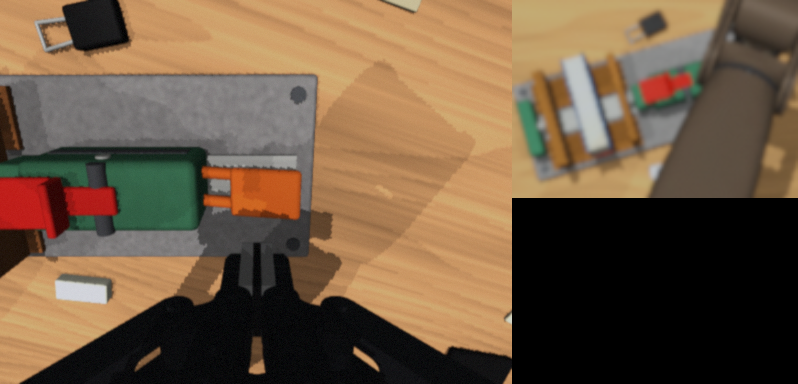

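The pad spans u 231–300 and v 170–217, so its centre is 3–4 mm from my estimate. I'll correct that and descend.

Emit:
{"name": "drive_tool", "arguments": {"moves": [[[0,0,0],[0.004,0.001,0.03],0],[[0,0,0],[0,0,0.03],0],[[0,0,0],[0,0,0.023],0],[[0,0,0],[0,0,0],0]]}}

```text
time: 2.33
eef_pos: [0.5959, -0.11, 0.0943]
tcp_rot: [0.989, 0.149, -0.001, -0.001]
contact_force: [0.3, -0.3, 0.6]
opening: -0.001
finger_force: 0.0
```

Emit:
{"name": "drive_tool", "arguments": {"moves": [[[0,0,0],[0,0,0.007],0],[[0,0,0],[0,-0.001,0.007],0],[[0,0,0],[0,0,0],0]]}}

```text
time: 2.7
eef_pos: [0.5981, -0.1084, 0.0825]
tcp_rot: [0.989, 0.15, 0.001, 0.001]
contact_force: [0.5, -1.7, 2.8]
opening: 0.001
finger_force: 1.2
```

Emit:
{"name": "drive_tool", "arguments": {"moves": [[[0,0,0],[0,-0.003,0.007],0],[[0,0,0],[0,-0.003,0.007],0],[[0,0,0],[0,-0.002,0.006],0],[[0,0,0],[0,0,0],0]]}}

```text
time: 3.2
eef_pos: [0.5947, -0.0995, 0.0608]
tcp_rot: [0.989, 0.15, 0.0, -0.001]
contact_force: [3.0, -0.4, 3.5]
opening: -0.004
finger_force: 1.9
```

Emit:
{"name": "drive_tool", "arguments": {"moves": [[[0,0,0],[0,-0.001,0.003],0],[[0,0,0],[0,0,0],0]]}}

```text
time: 3.45
eef_pos: [0.5945, -0.0986, 0.0584]
tcp_rot: [0.989, 0.15, 0.0, -0.001]
contact_force: [2.1, 1.4, 4.7]
opening: 0.003
finger_force: 2.2
```

Emit:
{"name": "drive_tool", "arguments": {"moves": [[[0,0,0],[0,0,-0.035],0],[[0,0,0],[0,0,0],0],[[0,0,0],[0,-0.001,0.013],0],[[0,0,0],[0,-0.004,0.011],0],[[0,0,0],[0,-0.004,0.011],0]]}}

```text
time: 4.08
eef_pos: [0.5915, -0.0907, 0.0571]
tcp_rot: [0.989, 0.15, -0.0, 0.0]
contact_force: [0.3, -1.9, 4.9]
opening: 0.004
finger_force: 2.9
```

Emit:
{"name": "drive_tool", "arguments": {"moves": [[[0,0,0],[0,0,0],0],[[0,0,0],[0,0,-0.035],0],[[0,0,0],[0,0,0],0]]}}

```text
time: 4.45
eef_pos: [0.5918, -0.09, 0.0937]
tcp_rot: [0.989, 0.15, 0.0, -0.0]
contact_force: [0.8, -0.4, -0.1]
opening: -0.0
finger_force: 0.0
```

```bash
cat > look.py <<'E'
from plant import ctrl;from h import *;import sys
n=sys.argv[1]
w=ctrl.read_camera("wrist");t=ctrl.read_camera("top");c=ctrl.read_camera("scene");s=ctrl.get_state()
print(s["eef_pos"],s["time"])
m=np.zeros((600,800,3),np.uint8);m[:300,:400]=cv2.resize(w["image"][:,:,::-1],(400,300));m[:300,400:]=cv2.resize(t["image"][125:215,170:290,::-1],(400,300));m[300:,200:600]=cv2.resize(c["image"][180:300,200:360,::-1],(400,300))
cv2.imwrite(f"pics/{n}.png",m)
E
python3 look.py l1
```

```text
[ 0.59003112 -0.08976514  0.09094507] 4.6
```

View pics/l1.png

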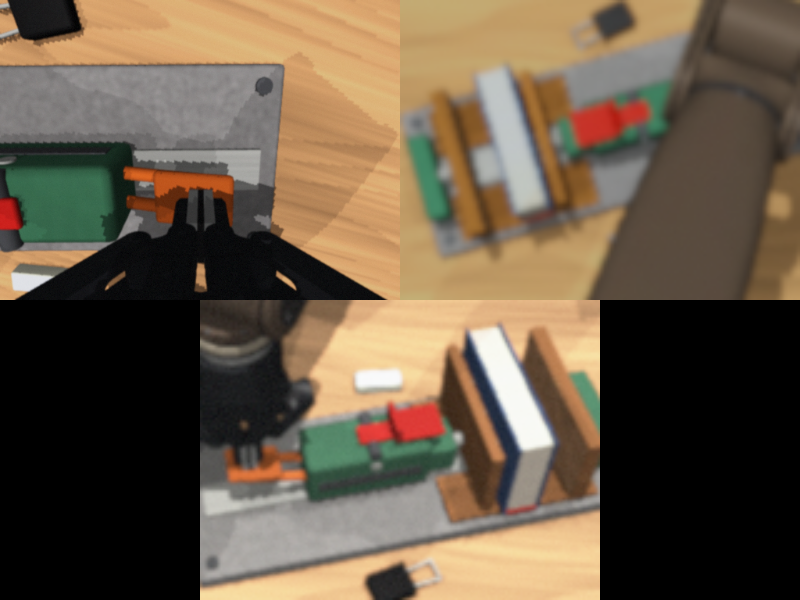

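The head has advanced about 17 mm. The finger is near mid-pad, and the jaw is close to the volume's back cover, with about 25–30 mm left to the fixed jaw.

Emit:
{"name": "drive_tool", "arguments": {"moves": [[[0,0,0],[0,-0.001,0.013],0],[[0,0,0],[0,-0.004,0.011],0],[[0,0,0],[0,-0.004,0.011],0],[[0,0,0],[0,0,0],0]]}}

```text
time: 5.1
eef_pos: [0.5886, -0.0815, 0.057]
tcp_rot: [0.989, 0.15, -0.001, -0.001]
contact_force: [0.4, -0.8, 4.3]
opening: -0.0
finger_force: 1.9
```

Emit:
{"name": "drive_tool", "arguments": {"moves": [[[0,0,0],[0,0,-0.035],0],[[0,0,0],[0,0,0],0],[[0,0,0],[0,-0.001,0.013],0],[[0,0,0],[0,-0.004,0.011],0]]}}

```text
time: 5.6
eef_pos: [0.5879, -0.0777, 0.0683]
tcp_rot: [0.989, 0.15, 0.001, 0.001]
contact_force: [1.8, -3.3, 4.9]
opening: 0.001
finger_force: 2.6
```

Emit:
{"name": "drive_tool", "arguments": {"moves": [[[0,0,0],[0,-0.004,0.011],0],[[0,0,0],[0,0,0],0]]}}

```text
time: 5.85
eef_pos: [0.5855, -0.0727, 0.0564]
tcp_rot: [0.989, 0.15, -0.001, -0.001]
contact_force: [2.6, -1.2, 3.6]
opening: -0.001
finger_force: 1.8
```

Emit:
{"name": "drive_tool", "arguments": {"moves": [[[0,0,0],[0,0,-0.035],0],[[0,0,0],[0,0,0],0],[[0,0,0],[0,-0.001,0.013],0],[[0,0,0],[0,-0.004,0.011],0]]}}

```text
time: 6.35
eef_pos: [0.5849, -0.069, 0.068]
tcp_rot: [0.989, 0.15, 0.0, 0.0]
contact_force: [2.0, -3.2, 5.1]
opening: 0.001
finger_force: 2.5
```

Emit:
{"name": "drive_tool", "arguments": {"moves": [[[0,0,0],[0,-0.004,0.011],0],[[0,0,0],[0,0,0],0]]}}

```text
time: 6.6
eef_pos: [0.5826, -0.0641, 0.0563]
tcp_rot: [0.989, 0.15, -0.001, -0.001]
contact_force: [1.2, -0.5, 2.8]
opening: 0.002
finger_force: 1.8
```

Emit:
{"name": "drive_tool", "arguments": {"moves": [[[0,0,0],[0,0,-0.035],0],[[0,0,0],[0,0,0],0]]}}

```text
time: 6.85
eef_pos: [0.5841, -0.0645, 0.0945]
tcp_rot: [0.989, 0.15, 0.0, -0.0]
contact_force: [0.6, 0.2, 0.1]
opening: -0.002
finger_force: 0.0
```

```bash
python3 look.py l2
```

```text
[ 0.58244113 -0.06429138  0.09168687] 7.0
```

View pics/l2.png

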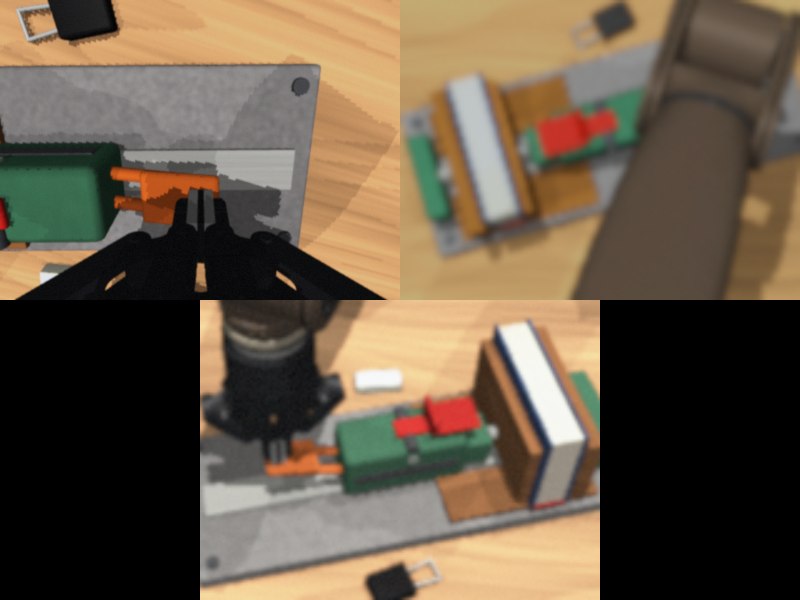

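The volume is now almost at the fixed jaw. The pad centre is at u≈180 and the fingers at 200, so the fingers sit about 11 mm too far back. I'll shift forward and press in small steps.

Emit:
{"name": "drive_tool", "arguments": {"moves": [[[0,0,0],[0.001,-0.011,0],0],[[0,0,0],[0,0,0.008],0],[[0,0,0],[0,-0.001,0.006],0],[[0,0,0],[0,0,0],0]]}}

```text
time: 7.5
eef_pos: [0.5809, -0.053, 0.0788]
tcp_rot: [0.989, 0.15, -0.0, -0.0]
contact_force: [-1.0, -1.1, 2.2]
opening: 0.002
finger_force: 1.3
```

Emit:
{"name": "drive_tool", "arguments": {"moves": [[[0,0,0],[0,-0.002,0.005],0],[[0,0,0],[0,0,0],0]]}}

```text
time: 7.75
eef_pos: [0.5808, -0.0515, 0.0743]
tcp_rot: [0.989, 0.15, 0.0, 0.0]
contact_force: [0.7, -1.6, 2.7]
opening: 0.0
finger_force: 1.4
```

Emit:
{"name": "drive_tool", "arguments": {"moves": [[[0,0,0],[0,-0.001,0.003],0],[[0,0,0],[0,0,0],0]]}}

```text
time: 8.0
eef_pos: [0.5807, -0.0505, 0.0716]
tcp_rot: [0.989, 0.15, 0.001, 0.0]
contact_force: [-0.1, -3.6, 3.3]
opening: -0.004
finger_force: 2.0
```

Emit:
{"name": "drive_tool", "arguments": {"moves": [[[0,0,0],[0,-0.001,0.004],0],[[0,0,0],[0,0,0],0]]}}

```text
time: 8.25
eef_pos: [0.5804, -0.0493, 0.0676]
tcp_rot: [0.989, 0.15, 0.001, 0.0]
contact_force: [0.7, -2.4, 6.0]
opening: 0.003
finger_force: 2.5
```

Emit:
{"name": "drive_tool", "arguments": {"moves": [[[0,0,0],[0,-0.001,0.004],0],[[0,0,0],[0,0,0],0]]}}

```text
time: 8.5
eef_pos: [0.5802, -0.0487, 0.0643]
tcp_rot: [0.989, 0.15, 0.0, 0.0]
contact_force: [-0.7, -3.7, 7.6]
opening: 0.001
finger_force: 4.1
```

Emit:
{"name": "drive_tool", "arguments": {"moves": [[[0,0,0],[0,-0.001,0.004],0],[[0,0,0],[0,0,0],0]]}}

```text
time: 8.75
eef_pos: [0.5801, -0.0479, 0.0611]
tcp_rot: [0.989, 0.15, 0.0, 0.001]
contact_force: [-2.9, -3.6, 12.6]
opening: -0.003
finger_force: 5.9
```

The volume is bearing on the fixed jaw now.

Emit:
{"name": "drive_tool", "arguments": {"moves": [[[0,0,0],[0,0,0.002],0],[[0,0,0],[0,0,0],0]]}}

```text
time: 9.0
eef_pos: [0.58, -0.0476, 0.0597]
tcp_rot: [0.989, 0.15, 0.0, 0.0]
contact_force: [-2.6, -2.4, 14.6]
opening: 0.0
finger_force: 7.1
```

Emit:
{"name": "drive_tool", "arguments": {"moves": [[[0,0,0],[0,0,-0.018],0],[[0,0,0],[0,0,-0.017],0],[[0,0,0],[0,0,0],0],[[0,0,0],[0,0,0.008],0],[[0,0,0],[0,0,0.004],0]]}}

```text
time: 9.62
eef_pos: [0.5793, -0.0476, 0.0796]
tcp_rot: [0.989, 0.15, -0.0, 0.0]
contact_force: [-0.9, -0.9, 6.4]
opening: -0.003
finger_force: 2.8
```

Emit:
{"name": "drive_tool", "arguments": {"moves": [[[0,0,0],[0,0,0.004],0],[[0,0,0],[0,0,0],0]]}}

```text
time: 9.88
eef_pos: [0.5794, -0.0476, 0.0765]
tcp_rot: [0.989, 0.15, -0.001, -0.0]
contact_force: [-1.9, -0.5, 7.8]
opening: -0.002
finger_force: 3.8
```

Emit:
{"name": "drive_tool", "arguments": {"moves": [[[0,0,0],[0,0,0.003],0],[[0,0,0],[0,0,0],0]]}}

```text
time: 10.12
eef_pos: [0.5795, -0.0477, 0.0743]
tcp_rot: [0.989, 0.15, -0.001, 0.0]
contact_force: [-3.1, -0.6, 10.4]
opening: -0.001
finger_force: 5.2
```

Emit:
{"name": "drive_tool", "arguments": {"moves": [[[0,0,0],[0,0,0.003],0],[[0,0,0],[0,0,0],0]]}}

```text
time: 10.38
eef_pos: [0.5794, -0.0474, 0.0718]
tcp_rot: [0.989, 0.15, -0.001, -0.0]
contact_force: [-5.2, -0.7, 13.7]
opening: -0.003
finger_force: 6.7
```

Emit:
{"name": "drive_tool", "arguments": {"moves": [[[0,0,0],[0,0,0.002],0],[[0,0,0],[0,0,0],0]]}}

```text
time: 10.62
eef_pos: [0.5794, -0.0473, 0.0703]
tcp_rot: [0.989, 0.15, -0.001, -0.0]
contact_force: [-5.0, 0.3, 16.1]
opening: 0.003
finger_force: 7.8
```

Peak was about 16 N. Now I let go, lift, and wait.

Emit:
{"name": "drive_tool", "arguments": {"moves": [[[0,0,0],[0,0,-0.018],0],[[0,0,0],[0,0,-0.03],0],[[0,0,0],[0,0,-0.045],0],[[0,0,0],[0,0,-0.04],0],[[0,0,0],[0,-0.04,0],0]]}}

```text
time: 11.25
eef_pos: [0.5695, -0.0106, 0.2047]
tcp_rot: [0.989, 0.148, 0.003, 0.001]
contact_force: [-0.6, 0.8, -0.7]
opening: 0.003
finger_force: 0.0
```

Emit:
{"name": "drive_tool", "arguments": {"moves": [[[0,0,0],[0,-0.04,0],0],[[0,0,0],[0,0,0],0],[[0,0,0],[0,0,0],0],[[0,0,0],[0,0,0],0],[[0,0,0],[0,0,0],0]]}}

```text
time: 11.88
eef_pos: [0.5558, 0.0282, 0.2011]
tcp_rot: [0.989, 0.149, -0.0, -0.0]
contact_force: [0.0, -0.0, 0.1]
opening: -0.003
finger_force: 0.0
```

Emit:
{"name": "drive_tool", "arguments": {"moves": [[[0,0,0],[0,0,0],0],[[0,0,0],[0,0,0],0],[[0,0,0],[0,0,0],0],[[0,0,0],[0,0,0],0],[[0,0,0],[0,0,0],0]]}}

```text
time: 12.5
eef_pos: [0.5556, 0.0291, 0.2013]
tcp_rot: [0.989, 0.15, 0.0, 0.0]
contact_force: [0.1, -0.1, -0.5]
opening: -0.001
finger_force: 0.0
```

Emit:
{"name": "drive_tool", "arguments": {"moves": [[[0,0,0],[0,0,0],0],[[0,0,0],[0,0,0],0],[[0,0,0],[0,0,0],0],[[0,0,0],[0,0,0],0],[[0,0,0],[0,0,0],0]]}}

```text
time: 13.12
eef_pos: [0.5556, 0.0291, 0.2013]
tcp_rot: [0.989, 0.15, -0.0, -0.0]
contact_force: [0.0, -0.6, 0.9]
opening: 0.002
finger_force: 0.0
```

```bash
python3 look.py l3; python3 - <<'E'
from plant import ctrl;from h import *
w=ctrl.read_camera("wrist");s=ctrl.get_state();p=s["eef_pos"];print(p)
print("tip-col at pad height",proj(w,[p[0],p[1],.091]))
for b in blobs(w["image"],(0,180,100),(6,255,255),80): print(b,ray(w,*b[1],.091).round(4))
E
```

```text
[0.5556447  0.02906289 0.2013375 ] 13.275
[0.55563849 0.02904806 0.20132662]
tip-col at pad height (np.float64(256.27826716426586), np.float64(194.58137502428872))
([114, 176, 67, 55, 2962], [147.3, 200.2], ((147.0, 203.0), (54.0, 66.0), 90.0)) [0.5281 0.1032 0.091 ]
([183, 184, 44, 26, 1054], [204.8, 196.6], ((204.5, 196.5), (25.0, 43.0), 90.0)) [0.5431 0.0641 0.091 ]
```

View pics/l3.png

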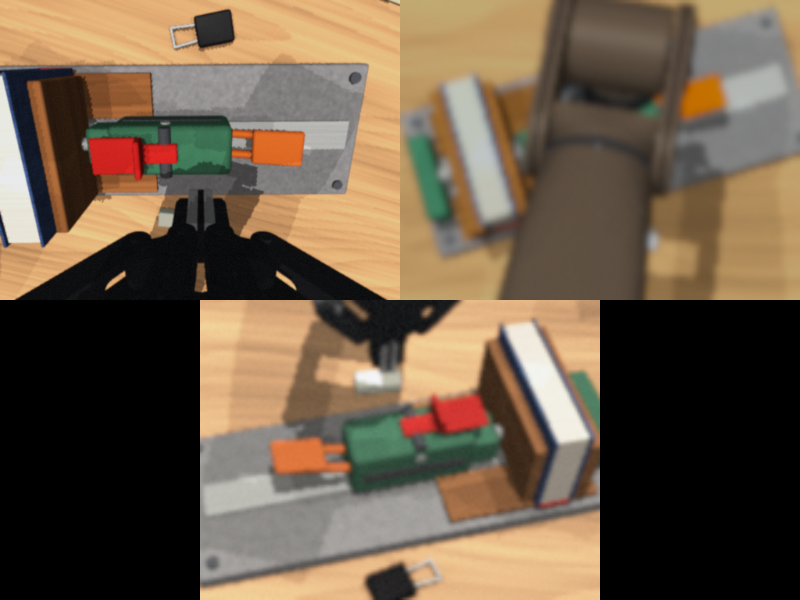

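The head advanced about 69 mm. The release pad spans u 114–~172 in the full wrist image, so its centre is near (0.527, 0.106), and the jaw looks flush on the volume. I'll turn the gripper 90° so the finger linkage stays clear of the jaw and volume.

Emit:
{"name": "drive_tool", "arguments": {"moves": [[[0,0,-0.1745],[0,0,0],0],[[0,0,-0.1745],[0,0,0],0],[[0,0,-0.1745],[0,0,0],0],[[0,0,-0.1745],[0,0,0],0],[[0,0,-0.1745],[0,0,0],0]]}}

```text
time: 13.95
eef_pos: [0.5556, 0.0291, 0.2013]
tcp_rot: [0.831, 0.556, -0.0, -0.0]
contact_force: [-0.3, -0.3, -0.3]
opening: -0.002
finger_force: 0.0
```

Emit:
{"name": "drive_tool", "arguments": {"moves": [[[0,0,-0.1745],[0,0,0],0],[[0,0,-0.1745],[0,0,0],0],[[0,0,-0.1745],[0,0,0],0],[[0,0,-0.1745],[0,0,0],0],[[0,0,0],[0.03,0,0],0]]}}

```text
time: 14.58
eef_pos: [0.5472, 0.0568, 0.2015]
tcp_rot: [0.594, 0.805, 0.0, 0.0]
contact_force: [-0.2, 1.4, -0.1]
opening: 0.001
finger_force: 0.0
```

Emit:
{"name": "drive_tool", "arguments": {"moves": [[[0,0,0],[0.032,-0.004,0],0],[[0,0,0],[0,0,0],0],[[0,0,0],[0,0,0],0]]}}

```text
time: 14.95
eef_pos: [0.5338, 0.0868, 0.2015]
tcp_rot: [0.593, 0.805, 0.0, 0.0]
contact_force: [-0.1, 0.9, 0.8]
opening: -0.0
finger_force: 0.0
```

```bash
python3 look.py l4; python3 - <<'E'
from plant import ctrl;from h import *
w=ctrl.read_camera("wrist");s=ctrl.get_state();p=s["eef_pos"];print(p,s["tcp_rot"].round(3))
print("tcp col at pad height",proj(w,[p[0],p[1],.091]))
for b in blobs(w["image"],(0,180,100),(6,255,255),80): print(b,ray(w,*b[1],.091).round(4))
E
```

```text
[0.53389332 0.08630628 0.20141791] 15.1
[0.53385294 0.08633995 0.20138395] [ 0.594  0.805 -0.     0.   ]
tcp col at pad height (np.float64(256.6287945676926), np.float64(194.5262589501391))
([230, 139, 53, 56, 2757], [256.0, 165.6], ((256.0, 166.5), (52.0, 55.0), 0.0)) [0.5271 0.1067 0.091 ]
([232, 204, 50, 36, 983], [256.3, 219.8], ((256.7890930175781, 221.79806518554688), (34.622257232666016, 49.01015853881836), 88.75463104248047)) [0.5394 0.0674 0.091 ]
```

View pics/l4.png

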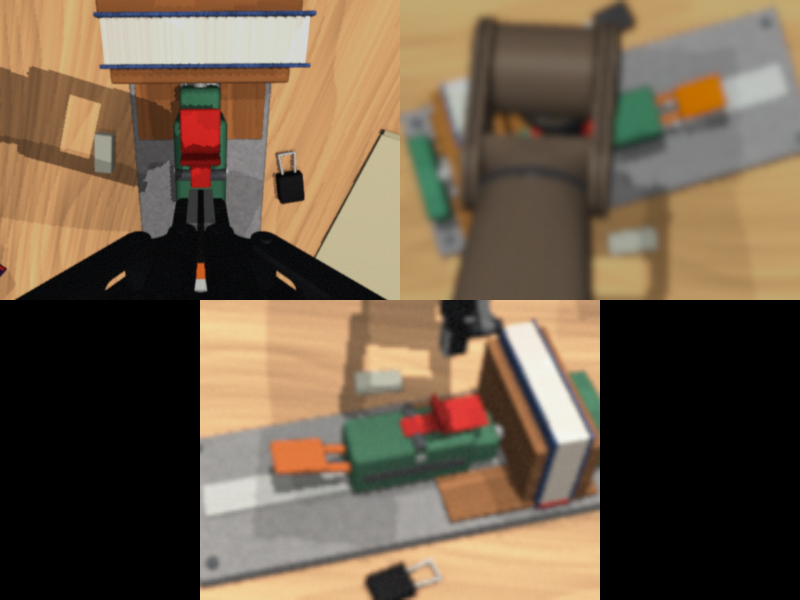

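The gripper is centred laterally. The pad's front edge is at v=139, so the pad centre is about 20 mm ahead.

Emit:
{"name": "drive_tool", "arguments": {"moves": [[[0,0,0],[0.02,0,0],0],[[0,0,0],[0,0,0.04],0],[[0,0,0],[0,0,0.035],0],[[0,0,0],[0,0,0.013],0],[[0,0,0],[0,0,0],0]]}}

```text
time: 15.78
eef_pos: [0.5271, 0.1066, 0.1128]
tcp_rot: [0.593, 0.805, -0.0, -0.001]
contact_force: [-0.1, -1.2, -0.2]
opening: -0.002
finger_force: 0.0
```

Emit:
{"name": "drive_tool", "arguments": {"moves": [[[0,0,0],[0,0,0.005],0],[[0,0,0],[0,0,0.001],0],[[0,0,0],[0,0,0],0]]}}

```text
time: 16.15
eef_pos: [0.5283, 0.1062, 0.1083]
tcp_rot: [0.593, 0.805, 0.001, 0.001]
contact_force: [0.2, 0.3, 1.6]
opening: -0.005
finger_force: 0.4
```

Emit:
{"name": "drive_tool", "arguments": {"moves": [[[0,0,0],[0,0,0.002],0],[[0,0,0],[0,0,0],0]]}}

```text
time: 16.4
eef_pos: [0.5281, 0.1065, 0.1059]
tcp_rot: [0.593, 0.805, 0.001, 0.0]
contact_force: [0.5, 3.1, 2.2]
opening: 0.003
finger_force: 1.4
```

Emit:
{"name": "drive_tool", "arguments": {"moves": [[[0,0,0],[0,0,0.002],0],[[0,0,0],[0,0,0],0]]}}

```text
time: 16.65
eef_pos: [0.5281, 0.1063, 0.1036]
tcp_rot: [0.593, 0.805, 0.001, 0.001]
contact_force: [1.0, 1.5, 2.5]
opening: 0.0
finger_force: 1.5
```

Emit:
{"name": "drive_tool", "arguments": {"moves": [[[0,0,0],[0,0,0.002],0],[[0,0,0],[0,0,0],0]]}}

```text
time: 16.9
eef_pos: [0.528, 0.1062, 0.1015]
tcp_rot: [0.593, 0.805, 0.0, 0.0]
contact_force: [2.4, 2.8, 3.6]
opening: 0.003
finger_force: 1.7
```

Emit:
{"name": "drive_tool", "arguments": {"moves": [[[0,0,0],[0,0,0.001],0],[[0,0,0],[0,0,0],0]]}}

```text
time: 17.15
eef_pos: [0.5278, 0.1062, 0.1004]
tcp_rot: [0.593, 0.805, 0.0, 0.0]
contact_force: [3.0, 2.4, 3.8]
opening: -0.002
finger_force: 1.8
```

Emit:
{"name": "drive_tool", "arguments": {"moves": [[[0,0,0],[-0.003,0,0.001],0],[[0,0,0],[-0.004,0,0],0],[[0,0,0],[-0.004,0,0],0],[[0,0,0],[-0.004,0,0],0],[[0,0,0],[0,0,0],0]]}}

```text
time: 17.77
eef_pos: [0.5322, 0.0906, 0.0994]
tcp_rot: [0.593, 0.805, -0.001, 0.001]
contact_force: [1.3, -1.5, 4.4]
opening: 0.003
finger_force: 1.5
```

Emit:
{"name": "drive_tool", "arguments": {"moves": [[[0,0,0],[-0.005,0,0],0],[[0,0,0],[-0.006,0,0],0],[[0,0,0],[-0.006,0,0],0],[[0,0,0],[-0.006,0,0],0],[[0,0,0],[0,0,0],0]]}}

```text
time: 18.4
eef_pos: [0.5392, 0.0684, 0.0994]
tcp_rot: [0.593, 0.805, -0.001, 0.001]
contact_force: [0.1, -1.8, 3.7]
opening: 0.005
finger_force: 1.5
```

```bash
python3 look.py l5
```

```text
[0.53896604 0.06917332 0.09936055] 18.55
```

View pics/l5.png

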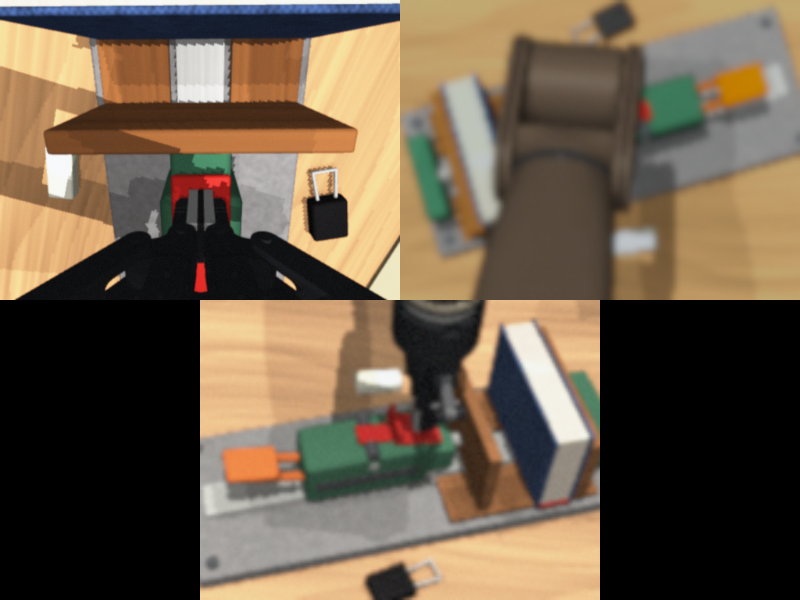

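The head slides back and the volume stays standing at the fixed jaw. I'll continue.

Emit:
{"name": "drive_tool", "arguments": {"moves": [[[0,0,0],[-0.006,0,0],0],[[0,0,0],[-0.006,0,0],0],[[0,0,0],[-0.006,0,0],0],[[0,0,0],[-0.006,0,0],0],[[0,0,0],[0,0,0],0]]}}

```text
time: 19.18
eef_pos: [0.5465, 0.0455, 0.0995]
tcp_rot: [0.593, 0.805, -0.001, 0.001]
contact_force: [0.4, -2.1, 3.8]
opening: -0.004
finger_force: 1.5
```

Emit:
{"name": "drive_tool", "arguments": {"moves": [[[0,0,0],[-0.004,0,0],0],[[0,0,0],[-0.004,0,0],0],[[0,0,0],[0,0,0],0]]}}

```text
time: 19.55
eef_pos: [0.5487, 0.0384, 0.0995]
tcp_rot: [0.593, 0.805, -0.001, 0.001]
contact_force: [-0.1, -1.7, 3.3]
opening: -0.001
finger_force: 1.5
```

Emit:
{"name": "drive_tool", "arguments": {"moves": [[[0,0,0],[-0.003,0,0],0],[[0,0,0],[0,0,0],0]]}}

```text
time: 19.8
eef_pos: [0.5494, 0.0361, 0.0995]
tcp_rot: [0.593, 0.805, -0.0, 0.0]
contact_force: [-0.1, 0.3, 2.8]
opening: -0.002
finger_force: 1.7
```

Emit:
{"name": "drive_tool", "arguments": {"moves": [[[0,0,0],[-0.003,0,0],0],[[0,0,0],[0,0,0],0]]}}

```text
time: 20.05
eef_pos: [0.5503, 0.0331, 0.0995]
tcp_rot: [0.593, 0.805, -0.0, 0.001]
contact_force: [0.7, 0.9, 3.6]
opening: -0.001
finger_force: 1.7
```

Emit:
{"name": "drive_tool", "arguments": {"moves": [[[0,0,0],[-0.003,0,0],0],[[0,0,0],[0,0,0],0]]}}

```text
time: 20.3
eef_pos: [0.5512, 0.0302, 0.0995]
tcp_rot: [0.593, 0.805, -0.0, 0.001]
contact_force: [0.8, 0.5, 3.9]
opening: -0.001
finger_force: 1.7
```

Emit:
{"name": "drive_tool", "arguments": {"moves": [[[0,0,0],[-0.003,0,0],0],[[0,0,0],[0,0,0],0]]}}

```text
time: 20.55
eef_pos: [0.5514, 0.0282, 0.0991]
tcp_rot: [0.594, 0.805, 0.0, -0.001]
contact_force: [-1.0, 5.1, 4.6]
opening: 0.005
finger_force: 2.3
```

Emit:
{"name": "drive_tool", "arguments": {"moves": [[[0,0,0],[-0.002,0,0],0],[[0,0,0],[0,0,0],0]]}}

```text
time: 20.8
eef_pos: [0.5519, 0.0264, 0.0991]
tcp_rot: [0.593, 0.805, -0.0, -0.001]
contact_force: [-1.7, 4.7, 3.2]
opening: -0.001
finger_force: 2.6
```

Emit:
{"name": "drive_tool", "arguments": {"moves": [[[0,0,0],[-0.003,0,0],0],[[0,0,0],[0,0,0],0]]}}

```text
time: 21.05
eef_pos: [0.5527, 0.0239, 0.0993]
tcp_rot: [0.593, 0.805, 0.0, -0.001]
contact_force: [-1.9, 6.2, 6.0]
opening: 0.005
finger_force: 3.5
```

Emit:
{"name": "drive_tool", "arguments": {"moves": [[[0,0,0],[-0.002,0,0],0],[[0,0,0],[0,0,0],0]]}}

```text
time: 21.3
eef_pos: [0.5531, 0.0225, 0.0995]
tcp_rot: [0.594, 0.805, 0.0, -0.002]
contact_force: [-3.5, 8.8, 7.1]
opening: 0.001
finger_force: 4.4
```

```bash
cat > chk.py <<'E'
from plant import ctrl;from h import *;import pickle
d0=pickle.load(open("d0.pkl","rb"))
for n in("scene","top"):
  c=ctrl.read_camera(n)
  for tag,im in(("init",d0[n]["image"]),("now",c["image"])):
    for k,lo,hi,z in(("orange",(8,180,120),(18,255,255),.072),("green",(60,90,30),(88,255,140),.082)):
      for b in blobs(im,lo,hi,60):
        if 170<b[1][0]<370 and 130<b[1][1]<270: print(n,tag,k,b[0],b[1],ray(c,*b[1],z).round(4))
E
python3 chk.py
```

```text
scene init orange [201, 242, 31, 12, 173] [212.8, 247.8] [ 0.5987 -0.1012  0.072 ]
scene init green [350, 210, 17, 35, 122] [358.5, 225.1] [0.5087 0.2366 0.082 ]
scene init green [230, 231, 28, 30, 471] [242.3, 243.0] [ 0.586  -0.0343  0.082 ]
scene init green [262, 235, 30, 15, 254] [277.4, 242.6] [0.5774 0.0457 0.082 ]
scene now orange [194, 243, 30, 12, 107] [210.2, 249.9] [ 0.6049 -0.1061  0.072 ]
scene now green [356, 217, 11, 28, 83] [361.0, 230.1] [0.5232 0.2409 0.082 ]
scene now green [223, 232, 27, 30, 481] [235.0, 244.2] [ 0.5909 -0.0505  0.082 ]
scene now green [255, 232, 30, 19, 210] [270.1, 244.4] [0.5839 0.0293 0.082 ]
top init green [249, 147, 18, 17, 202] [258.0, 154.7] [ 0.5667 -0.0379  0.082 ]
top init green [173, 166, 12, 25, 142] [178.6, 178.2] [0.4801 0.2307 0.082 ]
top now green [258, 145, 14, 17, 172] [263.9, 153.3] [ 0.572 -0.058  0.082]
top now green [173, 166, 12, 25, 144] [178.6, 178.2] [0.4801 0.2307 0.082 ]
```

The head has already passed its starting place by about 16 mm, so it did not start at home. I'll keep pushing to find the stop.

Emit:
{"name": "drive_tool", "arguments": {"moves": [[[0,0,0],[-0.003,0,0],0],[[0,0,0],[0,0,0],0]]}}

```text
time: 21.65
eef_pos: [0.5539, 0.0204, 0.0999]
tcp_rot: [0.594, 0.805, 0.001, -0.003]
contact_force: [-5.0, 10.7, 10.0]
opening: -0.001
finger_force: 5.9
```

Emit:
{"name": "drive_tool", "arguments": {"moves": [[[0,0,0],[-0.003,0,0],0],[[0,0,0],[0,0,0],0]]}}

```text
time: 21.9
eef_pos: [0.5545, 0.0189, 0.1002]
tcp_rot: [0.594, 0.804, 0.002, -0.004]
contact_force: [-4.3, 14.4, 12.1]
opening: -0.0
finger_force: 8.9
```

```bash
python3 chk.py|grep now
```

```text
scene now orange [194, 243, 30, 12, 126] [209.6, 249.5] [ 0.604  -0.1077  0.072 ]
scene now green [350, 210, 17, 36, 102] [359.0, 226.7] [0.5135 0.2372 0.082 ]
scene now green [223, 231, 27, 28, 472] [234.9, 243.7] [ 0.5895 -0.0509  0.082 ]
scene now green [255, 232, 29, 19, 211] [270.1, 244.4] [0.5839 0.0293 0.082 ]
top now orange [199, 154, 15, 9, 65] [204.5, 157.6] [0.5542 0.1457 0.072 ]
top now green [259, 145, 13, 17, 149] [264.6, 153.3] [ 0.5721 -0.0604  0.082 ]
top now green [173, 166, 12, 25, 143] [178.5, 178.1] [0.4805 0.231  0.082 ]
```

The head has stopped moving while the force climbs to 14 N, so it's against the stop. I'll lift off straight up and check.

Emit:
{"name": "drive_tool", "arguments": {"moves": [[[0,0,0],[0.001,0,-0.004],0],[[0,0,0],[0.001,0,-0.006],0],[[0,0,0],[0,0,-0.01],0],[[0,0,0],[0,0,-0.03],0],[[0,0,0],[0,0,-0.06],0]]}}

```text
time: 22.62
eef_pos: [0.5528, 0.0167, 0.207]
tcp_rot: [0.594, 0.805, -0.002, -0.003]
contact_force: [0.9, -0.8, -0.5]
opening: -0.0
finger_force: 0.0
```

Emit:
{"name": "drive_tool", "arguments": {"moves": [[[0,0,0],[-0.05,0,-0.02],0],[[0,0,0],[-0.06,0,0],0],[[0,0,0],[-0.06,0,0],0],[[0,0,0],[-0.06,0,0],0],[[0,0,0],[0,0,0],0]]}}

```text
time: 23.25
eef_pos: [0.6229, -0.2073, 0.2286]
tcp_rot: [0.596, 0.803, -0.001, 0.0]
contact_force: [-0.6, 0.4, -0.7]
opening: -0.003
finger_force: 0.0
```

```bash
python3 chk.py|grep now; python3 look.py l6
```

```text
scene now green [256, 239, 29, 16, 199] [270.1, 244.9] [0.5853 0.0294 0.082 ]
scene now green [224, 247, 26, 15, 135] [235.4, 251.8] [ 0.6111 -0.0471  0.082 ]
top now green [254, 145, 18, 18, 200] [263.0, 153.3] [ 0.5719 -0.055   0.082 ]
top now green [173, 166, 12, 25, 140] [178.6, 178.2] [0.4801 0.2307 0.082 ]
[ 0.62274546 -0.20114901  0.2291951 ] 23.5
```

View pics/l6.png

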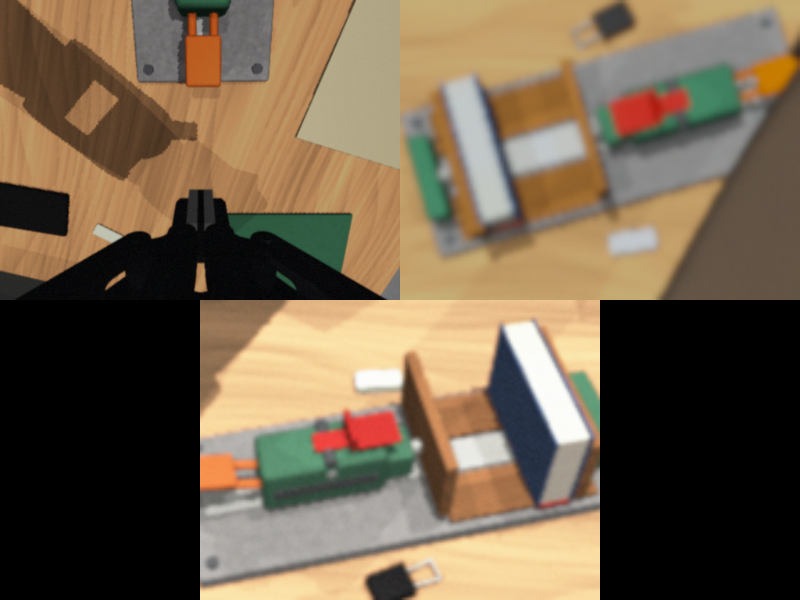

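The last picture shows the head at its stop, with the lever and trigger sprung back. The volume stands upright at the fixed jaw, and the robot is clear. Handing in.

```bash
python3 -c "
from plant import ctrl
print(ctrl.sign_off())"
```

```text
the job is handed in; nothing more can be done
None
```

I pumped the clamp until the volume bore on the fixed jaw (second pump to about 16 N on the trigger), left it hands-off for over two seconds, then slid the head back against its stop and handed the job in; the volume was still standing and the robot was clear, but I inferred the nip force from the trigger and the sign-off gave no verdict.

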